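# Close the canister with the nested lid set and lift off the outer lid

## Robot

A 7-joint arm with a two-finger parallel gripper is mounted at the origin on the work surface. World frame = base frame: x ahead of the robot, y to its left, z up, the work surface at z = 0. Lengths are in mm, angles in rad, forces in N, time in s.
With the tool pointing down it reaches from about 350 to 900 mm from the base axis. Payload 19.9 kg.
Tool frame: the origin (TCP) lies midway between the tips of the shut fingers; the grasp point (between the pads) lies 19 mm behind it; z points along the fingers, y is the line along which they close (so a half turn about z gives the same grasp; the last joint's range is limited). The gripper opens to 85 mm and grips with 20 to 120 N. Pads are 22 mm wide; open, the fingers measure 114 mm over their backs; the gripper's body (76 mm by 85 mm) begins 54 mm behind the grasp point. The pads swing forward as they close: fully open they stand 13 mm farther back than shut.
Start: joints at [1.262, 0.417, -0.01, 1.614, 0.005, 1.111, -0.053], TCP at [165.377, -602.704, 231.26] pointing down, gripper open.
Joint ranges: [-2.81, 2.81], [-0.39, 2.02], [-1.27, 1.25], [0.06, 2.57], [-1.19, 4.33], [0.19, 2], [-2.82, 2.82]. Speed limits (rad/s): [1.89, 1.89, 2.39, 2.39, 3.01, 3.01, 3.01].

## Interface

Orientations are given as a unit quaternion [w, x, y, z].
In Python, from rig import manip gives the robot as it stands. The module is installed in compiled form; this text tells all that it offers. Calls block until the motion is done:
- manip.movep(position, orientation): joint-space move of the TCP to a pose.
- manip.move_linear(position, frame=None, vel=150, max_force=None): straight line of the TCP; frame=None keeps the orientation; vel is the mean speed in mm/s. With max_force (N) it stops when the force on the tool has changed by that much, and returns True; else False.
- manip.goto_joints(angles): joint-space move.
- manip.move_gripper(opening, effort=None): opening from 0.0 (shut) to 1.0 (fully open); effort is the grip in N (None keeps the last); returns when the fingers have stopped.
- manip.sleep(seconds).
- manip.solve_ik(position, orientation): joint angles nearest the present ones, or None.
- manip.grab_frame(name): name is "scene" or "top" or "wrist"; returns a dict with "frame" (480x640x3 uint8, blue, green, red), "mtx" (3x3 intrinsics, pixels), "k1" (the pictures are not rectified: a ray, as slopes to the right and down, at radius r is drawn at 1 + k1 r^2 times it, then the intrinsics apply), "pose" (4x4, takes a point from camera to world coordinates); the wrist camera has in their place "T_tool_cam" (4x4, takes a point from camera to tool coordinates, whose origin is the TCP and whose axes are the flange's). Camera axes: x right, y down, z forward; pixel columns grow to the right and rows downward; lengths in mm; the calibration is good to about 2 mm. A picture is of the moment at which its call begins: read the wrist's pose just before it. There is no depth.
A pose or a line that the arm cannot do raises manip.Unreachable and nothing moves.
- manip.job_done(): hands the job in; it is judged then, once.
Readings, each from a call of its own:
- manip.get_time_s(): time.
- manip.get_joint_pos(): joint angles.
- manip.get_dq(): joint speeds.
- manip.get_effort(): joint torques, N m.
- manip.get_position(): TCP position.
- manip.get_eef_rot(): TCP orientation.
- manip.get_ft_force(): force on the tool from outside, world axes, zero at the start.
- manip.get_moment(): the same for the moment, N m.
- manip.get_width(): opening from 0.0 (shut) to 1.0 (fully open).
- manip.get_finger_force(): force on a finger pad.
Only numpy, scipy, OpenCV 4.12 (cv2) and the standard library are available. Lean on these libraries where they do the work, as an engineer would, in place of code of your own. Each camera call takes 0.05 s, during which the arm holds its last target. There are 200 camera calls.

## Task

Lift the red dust cap off the canister and set it down upright on the middle of the green pad. Then take the nested lid set off its stand by the yellow stem, blue outer lid still on the yellow inner lid, and lower it (no dropping) until the inner lid is fully seated in the canister; let go of the stem and lift the blue outer lid alone straight off, leaving the inner lid seated and undisturbed. Finish still holding the blue lid upright and still in the gripper, up in the air completely above the top of the stem, touching nothing else; leave everything else on the bench where it is.

Things in the scene. Friction and masses are not known exactly. Their poses are not given: they have to be found in the camera images.
- canister_rim (a point): centre of the mouth of the aluminium canister, at its rim (top), which is 82 mm above the bench: round, 68 mm outside, 60 mm inside, fixed upright on a black square base 96 mm wide, 12 mm high. z is up
- stand_rim (a point): centre of the mouth of the stand that carries the lid set at the start, at its rim, 40 mm above the bench: black ring 68 mm outside, 60 mm inside, fixed on a grey square base 90 mm wide
- pad_top (a point): centre of the top face of the green pad where the dust cap goes: square, 110 mm wide, 4 mm high, fixed
- cap_mid (a point): centre (half-way up) of the loose red dust cap, 44 mm high, z up: a round cover 78 mm across, its top face (shoulder) 8 mm and its lower edge 22 mm below this point; on the shoulder stands a round knob 22 mm across and 30 mm high. At the start it sits over the canister, its skirt reaching 9 mm below the rim. 60 to 130 g
- inner_mid (a point): centre (half-way up) of the loose yellow inner lid, on its stem's axis, z up. 84 mm high: from below, a plug, a flange that rests on the rim (underside 30 mm below this point, so fully seated it is 30 mm above the rim), and a round stem 16 mm across, 62 mm high, ending 42 mm above this point. The stem stands 29 mm out of the blue lid's collar; lifted, the flange carries the blue lid along
- outer_mid (a point): centre (half-way up) of the loose blue outer lid, z up, 42 mm high: a round cover 80 mm across lying loose on the yellow flange, lower edge of its skirt 21 mm below this point, its top face (shoulder) 7 mm below; on it a round collar to grip, 44 mm across, 28 mm high (top 21 mm above this point). Nested, this point is 8 mm below inner_mid
- cap: the red dust cap; origin at the centre of its lower edge
- inner_lid: the yellow inner lid; origin at the centre of the plug's underside. Plug 54 mm across, 12 mm deep, foot tapered to 46 mm, enters the mouth of canister or stand; flange 68 mm across, 10 mm thick. 110 to 220 g
- outer_lid: the blue outer lid; origin at the centre of its lower edge. The collar's bore is 23 mm for the 16 mm yellow stem; it comes off straight up. 80 to 170 g
- canister: the canister with its base, fixed; origin on the bench under its centre
- screwdriver: leave alone: screwdriver 160 mm long, lying; origin under its middle
- tape_roll: leave alone: orange tape core, ring 90 mm across, 24 mm high
- steel_disc: leave alone: stepped steel disc 80 mm across, 30 mm high
- spray_bottle: leave alone: white bottle with blue top, 60 mm across, 160 mm high
- screw_bin: leave alone: open grey bin 120 x 90 x 45 mm with screws
- tube_cradle: leave alone: black cradle holding a clear stepped tube, about 150 x 50 mm, 50 mm high
- grey_fitting: leave alone: stepped grey round fitting 56 mm across, 42 mm high
There are look-alikes about, which are no part of the job. There is more than one size of the outer_lid; the one meant has the size given above.

How it is judged (in metres and radians):
On the way, in this order (a step that is already met when the one before it is completed fails the run):
1. the red cap stands upright on the green pad, let go (horizontal distance between cap_mid and pad_top below 0.035 m and z of cap_mid in the frame of pad_top between 0.019 and 0.025 m and angle between cap_mid's own z axis and vertical below 0.08 rad and linear speed of cap below 0.03 m/s and contact force between the fingers and cap below 0.1 N), for 0.2 s.
2. the inner lid is fully seated in the canister with the outer lid still on it, and its stem is let go (horizontal distance between inner_mid and canister_rim below 0.005 m and z of inner_mid in the frame of canister_rim between 0.027 and 0.033 m and angle between inner_mid's own z axis and vertical below 0.05 rad and horizontal distance between outer_mid and inner_mid below 0.006 m and z of outer_mid in the frame of inner_mid below -0.005 m and contact force between the fingers and inner_lid below 0.1 N), for 0.2 s.
3. the outer lid alone is lifted off, the inner lid staying seated (horizontal distance between inner_mid and canister_rim below 0.005 m and z of inner_mid in the frame of canister_rim between 0.027 and 0.033 m and angle between inner_mid's own z axis and vertical below 0.05 rad and z of outer_mid in the frame of inner_mid above 0.02 m and contact force between the fingers and outer_lid above 0.5 N), for 0.1 s.
At the end, for the whole second after the job is handed in: Red cap upright on the pad within 35 mm of its centre, let go; yellow lid untouched, seated within 3 mm of depth, 5 mm of centre, 3 degrees; blue lid held by the fingers, still, within 14 degrees of upright, wholly above the stem, clear of inner lid and canister (all of step 1 and horizontal distance between inner_mid and canister_rim below 0.005 m and z of inner_mid in the frame of canister_rim between 0.027 and 0.033 m and angle between inner_mid's own z axis and vertical below 0.05 rad and z of outer_mid in the frame of inner_mid above 0.063 m and contact force between the fingers and outer_lid above 1 N and contact force between outer_lid and inner_lid below 0.05 N and contact force between outer_lid and canister below 0.05 N and angle between outer_mid's own z axis and vertical below 0.25 rad and linear speed of outer_lid below 0.05 m/s and linear speed of inner_lid below 0.03 m/s and contact force between the fingers and inner_lid below 0.1 N); the arm keeps its last pose, push and grip.
It fails at once if the outer lid comes off the inner lid while the inner lid is not seated in the canister (z of outer_mid in the frame of inner_mid above 0.01 m and not (horizontal distance between inner_mid and canister_rim below 0.005 m and z of inner_mid in the frame of canister_rim between 0.027 and 0.033 m and angle between inner_mid's own z axis and vertical below 0.05 rad)).
It fails at once if the inner lid is dragged up out of the canister by the outer lid (contact force between the fingers and outer_lid above 1 N and contact force between the fingers and inner_lid below 0.1 N and horizontal distance between inner_mid and canister_rim below 0.02 m and z of inner_mid in the frame of canister_rim above 0.036 m).
It fails at once if the inner lid is dropped (linear speed of inner_lid above 0.4 m/s and contact force between the fingers and inner_lid below 0.05 N).
It fails at once if the cap is dropped (linear speed of cap above 0.4 m/s and contact force between the fingers and cap below 0.05 N).
It fails at once if a bystander is moved by more than 25 mm (distance of any of screwdriver, tape_roll, steel_disc, spray_bottle, screw_bin, tube_cradle, grey_fitting from where it was at the start of the episode above 0.025 m).
It also fails if it takes over 53 s, if anything falls off the work surface, if the arm or the gripper's body presses on something with over 40 N, if the wrist force passes 120 N, or if a joint passes its speed limit or range.

## Working session

There is one attempt and no reset: what is moved stays moved. The work goes in short steps, each a Python script; the robot and the scene stay as the last script left them, time stands still between calls to the robot, and variables do not carry over. Pictures are saved under pics/ and viewed, at most 10 in all, crops included, and the job is handed in when it is done.

```bash
mkdir -p pics; cat > h.py <<'E'
import numpy as np, cv2
from rig import manip as m
from scipy.spatial.transform import Rotation as R
def grab(n):
    T=None
    if n=='wrist':
        p=np.array(m.get_position(),float); q=np.array(m.get_eef_rot(),float)
        T=np.eye(4); T[:3,:3]=R.from_quat(q[[1,2,3,0]]).as_matrix(); T[:3,3]=p
    f=m.grab_frame(n)
    f['P']=np.array(f['pose']) if T is None else T@np.array(f['T_tool_cam'])
    return f
def ray(f,uv):
    K=np.array(f['mtx'],float)
    s=cv2.undistortPoints(np.array([[uv]],float),K,np.array([f['k1'],0,0,0.])).ravel()
    P=f['P']; return P[:3,3],P[:3,:3]@np.array([s[0],s[1],1])
def onz(f,uv,z):
    o,d=ray(f,uv); return o+d*(z-o[2])/d[2]
def proj(f,X):
    P=np.linalg.inv(f['P']); 
    return cv2.projectPoints(np.array([X],float),cv2.Rodrigues(P[:3,:3])[0],P[:3,3],np.array(f['mtx'],float),np.array([f['k1'],0,0,0.]))[0].ravel()
E
python3 - <<'E'
from h import *
for n in('scene','top'):
    f=grab(n); cv2.imwrite(f'pics/{n}.png',f['frame']); print(n,f['P'][:3,3],f['P'][:3,2],f['k1'],np.array(f['mtx'])[0,0])
print(m.get_time_s(),m.get_eef_rot(),m.get_width(),m.get_ft_force())
E
```

```text
scene [1406.97505209 -605.93139787  859.31441079] [-0.66352562  0.45673183 -0.59256205] -0.04243885294805244 532.5106946237943
top [ 386.37484886    4.78761457 1234.59416759] [ 0.12439116 -0.02067162 -0.9920179 ] 0.017721161548883733 520.0493315410569
0.1 [-5.53699769e-04  9.91048281e-01  1.33502754e-01 -1.13562515e-04] 1.0014699862103495 [-0.27939446 -0.18959     0.63302807]
```

View pics/scene.png

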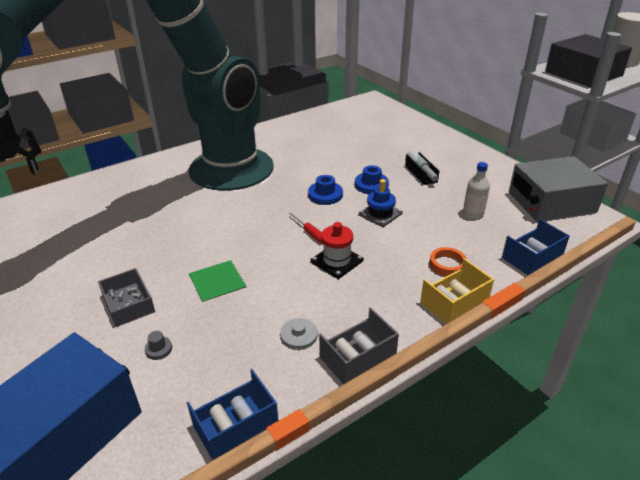

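View pics/top.png

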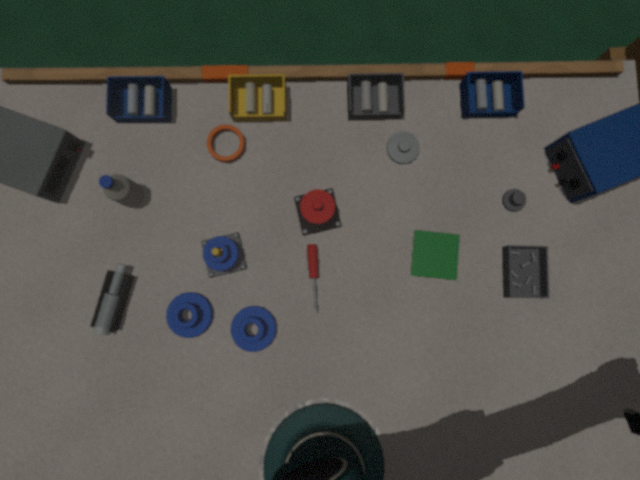

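```bash
cat >> h.py <<'E'
def mask(im,c,S=110,V=50):
    h=cv2.cvtColor(im,cv2.COLOR_BGR2HSV)
    H={'red':(172,187),'yellow':(18,34),'blue':(105,125),'green':(45,75)}[c]
    hh=h[...,0].astype(int); hh=np.where(hh<8,hh+180,hh) if c=='red' else hh
    return ((hh>=H[0])&(hh<=H[1])&(h[...,1]>S)&(h[...,2]>V)).astype(np.uint8)
def blobs(mk,amin=30):
    n,l,s,c=cv2.connectedComponentsWithStats(mk)
    return [(c[i].round(1),s[i].tolist()) for i in range(1,n) if s[i][4]>amin]
E
python3 - <<'E'
from h import *
for n in('top','scene'):
    f=grab(n)
    for c,z in(('red',95),('yellow',100),('green',4),('blue',62)):
        for u,s in blobs(mask(f['frame'],c)):
            print(n,c,u,s,onz(f,u,z).round(0))
im=cv2.imread('pics/scene.png')[150:280,280:420]; cv2.imwrite('pics/crop.png',cv2.resize(im,None,fx=4,fy=4,interpolation=2))
E
```

```text
top red [555.1 166.1] [551, 164, 9, 6, 42] [ 656. -535.   95.]
top red [317.2 206.5] [299, 190, 37, 35, 991] [574.   2.  95.]
top red [312.6 260.8] [308, 245, 10, 33, 298] [454.  14.  95.]
top yellow [256.9  96.5] [227, 72, 59, 49, 1984] [828. 134. 100.]
top yellow [216.3 251.5] [213, 248, 8, 8, 47] [478. 223. 100.]
top green [19.5 21.2] [0, 0, 44, 54, 646] [1064.  725.    4.]
top green [348.8  26.2] [36, 0, 604, 63, 14731] [1044.  -86.    4.]
top green [635.9  20.7] [631, 14, 9, 15, 47] [1047. -809.    4.]
top green [622.8  30.9] [612, 17, 21, 29, 150] [1021. -774.    4.]
top green [603.1  29.8] [598, 25, 10, 11, 31] [1025. -724.    4.]
top green [63.3 34.3] [57, 29, 14, 11, 35] [1029.  618.    4.]
top green [634.8  33.1] [630, 30, 10, 9, 38] [1015. -803.    4.]
top green [121.7  50.7] [104, 39, 33, 26, 137] [986. 475.   4.]
top green [437.1  47. ] [431, 40, 11, 14, 38] [ 987. -305.    4.]
top green [504.8  51.5] [497, 43, 19, 18, 69] [ 972. -474.    4.]
top green [276.5  56.7] [265, 48, 22, 16, 89] [967.  96.   4.]
top green [170.7  55.2] [164, 51, 15, 11, 41] [973. 356.   4.]
top 
[... 754 characters left out ...]
 58] [485. 221. 100.]
scene yellow [457.1 292.4] [421, 259, 73, 65, 2334] [899.  79. 100.]
scene green [216.5 280.1] [190, 261, 55, 40, 1331] [ 473. -277.    4.]
scene blue [25.3 47.9] [18, 36, 14, 21, 161] [-1550.  -339.    62.]
scene blue [108.1 152.2] [85, 136, 51, 34, 1073] [-216. -320.   62.]
scene blue [481.8 166.2] [478, 162, 9, 9, 71] [526. 579.  62.]
scene blue [374.7 188.3] [355, 166, 41, 44, 1044] [439. 235.  62.]
scene blue [325.  190.3] [309, 175, 34, 29, 744] [367. 114.  62.]
scene blue [535.9 248. ] [503, 218, 66, 56, 1626] [873. 384.  62.]
scene blue [ 62. 411.] [0, 333, 141, 147, 14467] [ 694. -672.   62.]
scene blue [235.1 417.8] [188, 370, 89, 89, 3233] [ 877. -427.   62.]
```

View pics/crop.png

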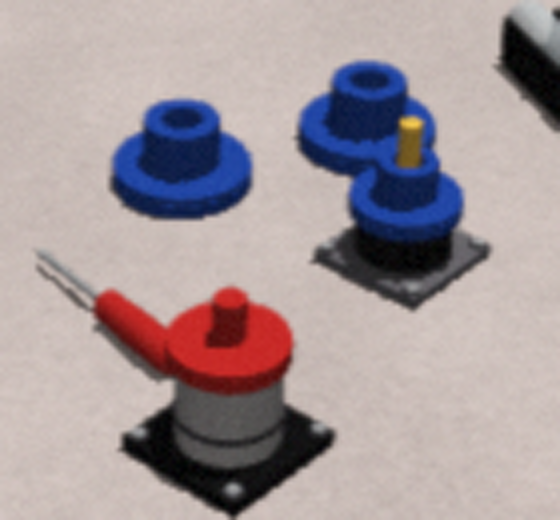

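Possible confusions: the bare blue lids at top view (190,315) and (254,329), both ~100 mm across; the screwdriver's red handle at (313,261). Chosen: the nested blue/yellow set on the stand at (221,253), ~77 mm across with a yellow stem, and the red cap over the canister at (317,207). The crop confirms both. Going above the cap.

```bash
cat >> h.py <<'E'
_q=(R.from_euler('z',90,degrees=True)*R.from_euler('x',180,degrees=True)).as_quat()
Q=[float(_q[i]) for i in(3,0,1,2)]
E
python3 - <<'E'
from h import *
m.movep([574,1,260],Q)
f=grab('wrist'); cv2.imwrite('pics/w1.png',f['frame'])
print(m.get_time_s(),m.get_position(),m.get_joint_pos(),f['P'].round(2).tolist())
for u,s in blobs(mask(f['frame'],'red')): print(u,s,onz(f,u,95))
print(proj(f,[574,1,117]))
E
```

```text
2.8333 [5.74025786e+02 1.08889410e-01 2.59883084e+02] [ 0.51146729  0.38110789 -0.7210338   1.6925836   0.27008704  1.17033651
 -0.28195727] [[1.0, -0.0, -0.0, 574.95], [-0.0, -0.95, -0.33, 83.36], [-0.0, 0.33, -0.95, 401.86], [0.0, 0.0, 0.0, 1.0]]
[322.4 204.3] [272, 154, 103, 102, 8216] [578.95429534   7.23831572  95.        ]
[191.  173.2] [144, 158, 93, 30, 2452] [484.87999299  30.31596751  95.        ]
[315.59013406 220.85979701]
```

View pics/w1.png

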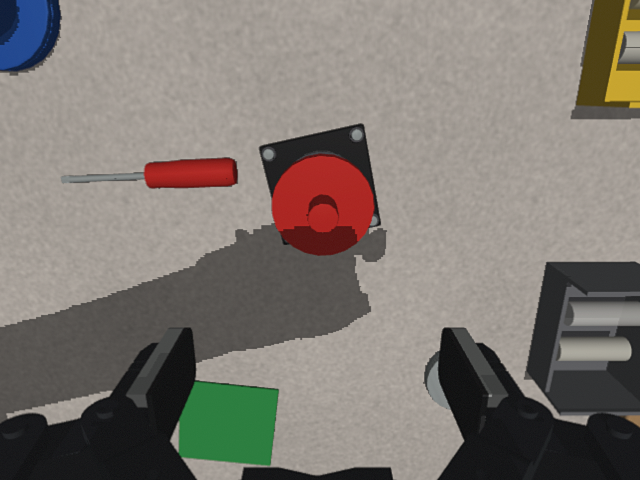

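Wrist view: the cap with its knob top at about (323,217), the pad at (228,423), the screwdriver handle clear to the left at (191,173).

```bash
python3 - <<'E'
from h import *
f=grab('wrist')
print('knob',onz(f,[323,217.5],117),'sides x',onz(f,[272,208],87)[0],onz(f,[375,208],87)[0],'near edge y',onz(f,[323,255.5],87)[1]+39)
u=max(blobs(mask(f['frame'],'green')),key=lambda b:b[1][4]); print('pad',u,onz(f,u[0],4))
c=[(p) for p in((193,380),(278,390),(270,465),(180,457))]; print([onz(f,p,4).round(0) for p in c])
# knob edges by gradient along row 215 & col 323
g=cv2.cvtColor(f['frame'],cv2.COLOR_BGR2GRAY); print(g[217,295:352].tolist()); print(g[185:245,323].tolist())
E
```

```text
knob [579.06872877   3.54713084 117.        ] sides x 541.0425303827997 618.6859557717427 near edge y 3.285710263190481
pad (array([228.1, 423.1]), [178, 381, 100, 84, 6995]) [ 472.59550165 -272.25326478    4.        ]
[array([ 438., -213.,    4.]), array([ 531., -227.,    4.]), array([ 518., -334.,    4.]), array([ 412., -322.,    4.])]
[77, 77, 80, 78, 78, 78, 77, 77, 79, 78, 80, 75, 67, 68, 77, 79, 78, 78, 78, 79, 78, 78, 77, 79, 78, 78, 79, 78, 78, 79, 78, 77, 77, 77, 78, 77, 78, 78, 78, 78, 77, 79, 77, 63, 74, 79, 77, 78, 77, 78, 78, 77, 79, 78, 78, 78, 77]
[79, 80, 80, 80, 80, 81, 79, 80, 81, 73, 46, 37, 41, 41, 40, 42, 43, 39, 44, 79, 83, 82, 81, 81, 81, 81, 79, 79, 81, 79, 80, 78, 78, 79, 79, 77, 76, 78, 78, 76, 76, 78, 76, 76, 77, 78, 78, 45, 41, 42, 42, 44, 44, 41, 42, 42, 41, 41, 41, 42]
```

```bash
python3 - <<'E'
from h import *
m.move_linear([579.5,3,130],vel=200)
print('touch',m.move_linear([579.5,3,93],vel=80,max_force=8))
m.move_gripper(0.0,40); print(m.get_width(),m.get_finger_force(),m.get_position(),m.get_time_s())
m.move_linear([579.5,3,150],vel=120); print(m.get_width(),m.get_ft_force())
m.movep([471,-274,110],Q)
f=grab('wrist'); cv2.imwrite('pics/w2.png',f['frame'])
print(m.get_position(),m.get_time_s())
u=max(blobs(mask(f['frame'],'green')),key=lambda b:b[1][4]); print('pad',u)
E
```

```text
touch False
0.2416424912855936 38.968026638031006 [579.58824577   2.99122817  93.27482923] 4.9
0.24500245937210732 [ 0.37142369 -0.89409853 -1.56730539]
[ 472.07625029 -272.4769537   110.19033245] 6.725
pad (array([312.3, 193.7]), [221, 142, 197, 145, 14651])
```

View pics/w2.png

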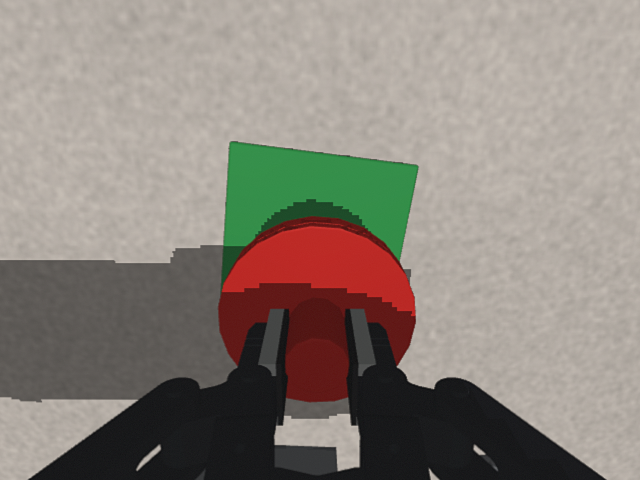

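The cap is held level, with the pad under it and its far corners at (230,142) and (418,165).

```bash
python3 - <<'E'
from h import *
f=grab('wrist')
a=onz(f,[230,142],4)[:2]; b=onz(f,[418,165],4)[:2]; e=b-a; L=np.linalg.norm(e); n=np.array([e[1],-e[0]])/L
c=(a+b)/2+55*n; print(a,b,L,c)
if abs(L-110)>6 or np.linalg.norm(c-[471,-274])>12: raise SystemExit
m.move_linear([*c,45],vel=120)
print('touch',m.move_linear([*c,22],vel=30,max_force=6),m.get_position())
m.move_gripper(0.5); m.sleep(0.2)
p=m.get_position(); m.move_linear([p[0],p[1],170],vel=200)
m.move_gripper(1.0)
m.movep([479,225,250],Q)
t=grab('top')
f=grab('wrist'); cv2.imwrite('pics/w3.png',f['frame'])
for u,s in blobs(mask(t['frame'],'red')): print('cap',u,s,onz(t,u,26))
for u,s in blobs(mask(f['frame'],'yellow',)): print('stem',u,s,onz(f,u,112))
print(m.get_time_s())
E
```

```text
[ 423.76759632 -214.48909373] [ 531.07677555 -227.26754087] 108.06733390408338 [ 470.91869809 -275.49246058]
touch True [ 470.71356814 -275.43857277   24.25313943]
cap [555.4 166. ] [551, 163, 9, 7, 45] [ 672.92027833 -568.63071692   26.        ]
cap [436. 254.] [420, 238, 33, 32, 804] [ 468.22913795 -273.1126162    26.        ]
cap [312.5 260.7] [308, 245, 10, 33, 295] [458.40424978  15.30174034  26.        ]
stem [317.  213.9] [304, 197, 27, 36, 754] [480.36677    231.38352804 112.        ]
stem [636.3 321. ] [630, 295, 10, 44, 215] [715.58355285 149.32852793 112.        ]
11.9917
```

View pics/w3.png

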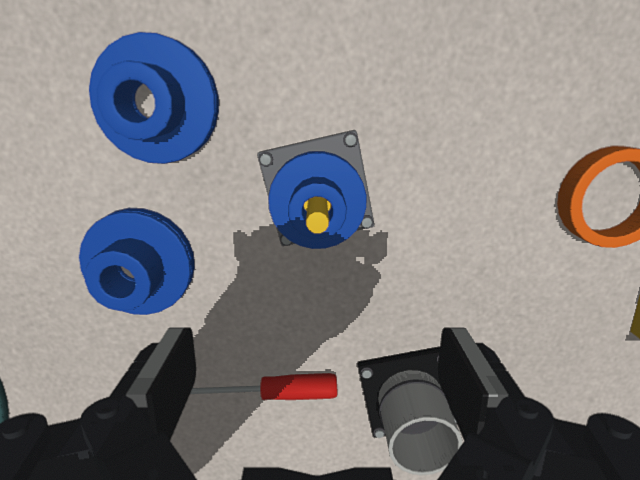

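Cap is on the pad (~3 mm off centre). The stem top is at (317,222), and the canister mouth, now open, at (425,444).

```bash
python3 - <<'E'
from h import *
f=grab('wrist'); s=onz(f,[317,221.8],112); print('stem',s)
if np.linalg.norm(s[:2]-[479,224])>8: raise SystemExit
m.move_linear([s[0],s[1],130],vel=200)
print('touch',m.move_linear([s[0],s[1],86.5],vel=70,max_force=8))
m.move_gripper(0.0,70); print(m.get_width(),m.get_finger_force(),m.get_position())
m.move_linear([s[0],s[1],110],vel=50); print(m.get_ft_force(),m.get_width())
m.move_linear([s[0],s[1],260],vel=150)
m.movep([579.5,-70,260],Q); m.sleep(.3)
f=grab('wrist'); cv2.imwrite('pics/w4.png',f['frame']); print(m.get_position(),m.get_width(),m.get_time_s(),proj(f,[579.5,3,82]))
E
```

```text
stem [480.31016504 226.01695791 112.        ]
touch False
0.16653396482122798 68.20097923278809 [480.14254239 226.07263983  86.659963  ]
[ 1.13558987  0.21797083 -3.5393156 ] 0.1600325282333664
[579.51519674 -69.47549138 260.07174483] 0.16225426267562076 17.5333 [315.61991411 111.02495555]
```

View pics/w4.png

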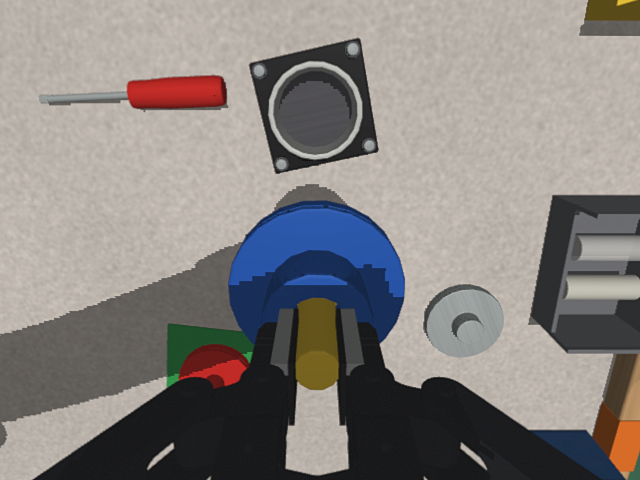

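The set is held by the stem, with the blue lid on. The stem top is at about (318,368); the mouth's bright rim ring is centred near (315,110).

```bash
python3 - <<'E'
from h import *
f=grab('wrist'); im=f['frame']; hsv=cv2.cvtColor(im,cv2.COLOR_BGR2HSV)
g=((hsv[...,2]>140)&(hsv[...,1]<60)).astype(np.uint8); roi=np.zeros_like(g); cv2.circle(roi,(315,110),54,1,-1); g&=roi
ys,xs=np.nonzero(g); r=np.hypot(xs-315,ys-110); print(len(xs),np.percentile(r,[1,10,50,90,99]))
k=(r>36)&(r<54); W=np.array([onz(f,[x,y],82)[:2] for x,y in zip(xs[k],ys[k])])
A=np.c_[2*W,np.ones(len(W))]
for _ in range(3):
    s=np.linalg.lstsq(A,(W**2).sum(1),rcond=None)[0]; d=np.hypot(*(W-s[:2]).T)-np.sqrt(s[2]+s[0]**2+s[1]**2); kk=abs(d)<4; W=W[kk];A=A[kk]
print('rim',s[:2],'R',np.sqrt(s[2]+s[0]**2+s[1]**2),d.std(),len(W))
ymk=mask(im,'yellow',100,40); b=max(blobs(ymk),key=lambda b:b[1][4]); x,y,w,h,a=b[1]
z=m.get_position()[2]+25.4
for row in range(340,395,6):
    xx=np.nonzero(ymk[row,250:390])[0]+250
    if len(xx): print(row,xx.min(),xx.max(),end=' | ')
c=[x+w/2,y+h-w/2]; print(b,c,'stem top',onz(f,c,z),m.get_position(),'width mm',onz(f,[x+w,c[1]],z)[0]-onz(f,[x,c[1]],z)[0], 'bottom-edge',onz(f,[c[0],y+h],z)[1]+8)
E
```

```text
1368 [42.26532879 43.32435804 45.39823785 47.5394573  49.11526115]
rim [578.99433219   2.77735032] R 31.678140061680182 0.9686337344379038 1365
340 297 337 | 346 296 337 | 352 296 337 | 358 295 338 | 364 295 338 | 370 295 338 | 376 295 338 | 382 299 334 | 388 308 325 | (array([316.6, 344.2]), [295, 298, 44, 92, 3559]) [317.0, 368.0] stem top [580.31253697 -68.60016736 285.45424296] [579.51295872 -69.63948365 260.05424296] width mm 14.041372550927917 bottom-edge -69.03254112667511
```

```bash
python3 - <<'E'
from h import *
x,y=578.6,2.2
m.move_linear([x,y,260],vel=150)
m.move_linear([x,y,148],vel=130)
m.sleep(.2); f0=np.array(m.get_ft_force())
t=m.move_linear([x,y,127],vel=20,max_force=5); print('touch',t,m.get_position(),np.array(m.get_ft_force())-f0,m.get_moment(),m.get_time_s())
f=grab('wrist'); cv2.imwrite('pics/w5.png',f['frame'])
E
```

```text
touch True [578.34879554   2.21606385 128.62313357] [-2.56981966 -1.41700451 10.47713746] [-0.14816997  0.31834278 -0.00115092] 20.3167
```

The lid contacted at TCP z 128.6, and 128.5 was expected for full seating. Releasing the stem and looking.

```bash
python3 - <<'E'
from h import *
m.move_gripper(0.5); m.sleep(0.3); p=m.get_position()
m.move_linear([p[0],p[1],200],vel=120); m.move_gripper(1.0)
m.move_linear([p[0],p[1]-20,290],vel=150); m.sleep(.4)
f=grab('wrist'); im=f['frame']; cv2.imwrite('pics/w6.png',im)
print(m.get_position(),m.get_time_s())
for c in('yellow','blue'):
    for u,s in blobs(mask(im,c,100,40)): print(c,u,s)
for n,X in(('stemtop',[579,2.8,154]),('collar',[579,2.8,125]),('shoulder',[579,2.8,97])): print(n,proj(f,X))
E
```

```text
[577.87290783 -17.90515017 289.83539331] 23.525
yellow [598.   46.9] [559, 0, 81, 85, 5024]
yellow [317.4 189.4] [304, 173, 29, 35, 763]
blue [31.9 22.8] [0, 0, 72, 52, 3195]
blue [317.8 176.6] [268, 128, 101, 101, 7149]
stemtop [317.7769659  195.27239931]
collar [317.76135066 186.38457416]
shoulder [317.74868188 179.17644821]
```

View pics/w6.png

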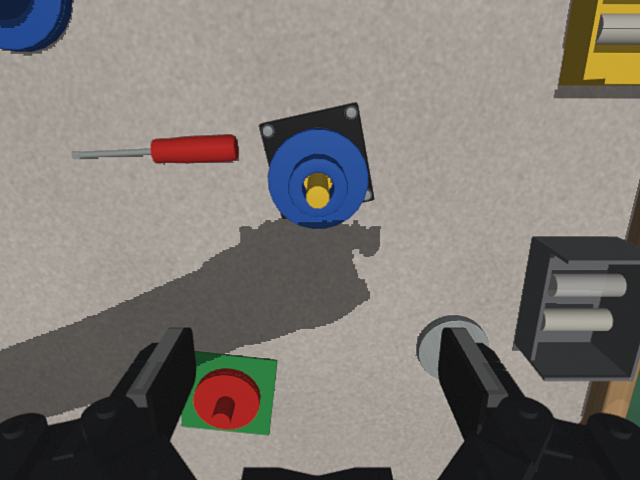

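```bash
python3 - <<'E'
from h import *
x,y=578.6,2.5
m.move_linear([x,y,190],vel=150)
m.sleep(.2)
print('touch',m.move_linear([x,y,98],vel=70,max_force=8))
f0=np.array(m.get_ft_force())
m.move_gripper(0.0,50); print(m.get_width(),m.get_finger_force(),m.get_position(),np.array(m.get_ft_force())-f0)
p=m.get_position()
print(m.move_linear([p[0],p[1],p[2]+6],vel=20,max_force=12),np.array(m.get_ft_force())-f0,m.get_width())
f=grab('wrist'); cv2.imwrite('pics/w7.png',f['frame']); print(m.get_time_s())
E
```

```text
touch False
0.49191452972611327 50.86651091929525 [578.73173415   2.47759817  98.33615952] [-0.8371976   0.61392745  6.28785215]
False [-0.27223281  0.56776975 -0.77114656] 0.49114571067455903
27.0167
```

View pics/w7.png

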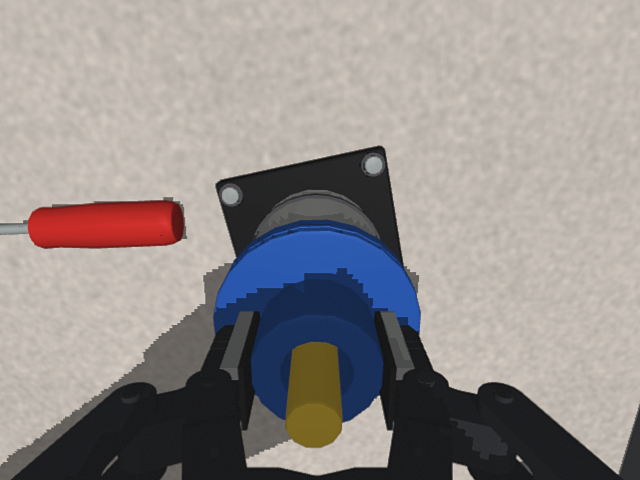

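The blue lid is gripped level by the collar with the stem centred in the bore. The lift took only about the lid's weight, so I'm continuing straight up.

```bash
python3 - <<'E'
from h import *
p=m.get_position()
print(m.move_linear([p[0],p[1],198],vel=40,max_force=12),m.get_ft_force(),m.get_position())
m.sleep(.5)
f=grab('scene'); cv2.imwrite('pics/s2.png',cv2.resize(f['frame'][150:330,170:420],None,fx=3,fy=3)); print(m.get_time_s(),m.get_width(),m.get_finger_force())
E
```

```text
False [-0.28466253  0.23784553 -2.17318321] [578.64103813   2.35678227 197.8924986 ]
30.0583 0.49332796029888587 50.65997208002955
```

View pics/s2.png

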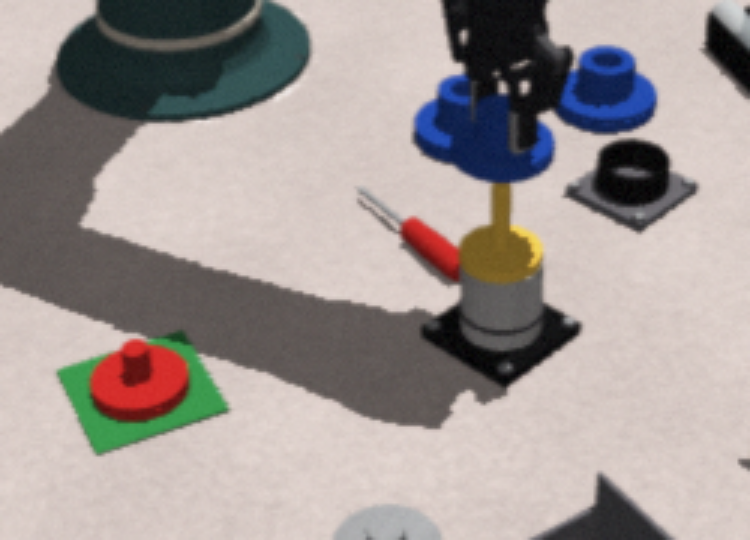

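The yellow lid is seated flat in the canister (crop 500,255). The blue lid is level at (500,140) above the stem, about 100 mm up from where it sat (71 mm needed). The cap is upright on the pad (138,380).

```bash
python3 -c "
from h import *
print(m.job_done(),m.get_time_s())"
```

```text
the job is handed in; nothing more can be done
the job is handed in; nothing more can be done
```

I handed the job in at about 30 s of the 53 s allowed: the red cap is upright on the green pad, the yellow inner lid is seated in the canister, and the gripper holds the blue lid level about 28 mm above the stem; the hand-in returned no verdict.

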